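Unhitch the drawbar from the load-cell ball and hold it raised

TASK

The load cell of the friction tester has to be zeroed with nothing hanging on it. First press the palm stop button right down to its stop, so that the drive cannot run; then pull the drawbar's spring latch knob sideways, lift the coupler off the load cell's ball without forcing it against a closed latch, and raise it at least 50 mm clear of the ball. Finish while still holding the drawbar raised and still in the gripper: do not let go or lower it, and leave the other things on the bench where they are.

Things in the scene. Friction and masses are not known exactly. Their poses are not given: they have to be found in the camera images.
- bed: Horizontal friction and peel tester, the long grey machine: bed 200 mm wide (its x) and 660 mm long (its y), origin at the centre of its underside on the bench, x away from the robot, y along the rails. Rails and leadscrew on top (64 mm high); white drive cover, 106 mm high, at its +y end. Fixed; place and yaw vary.
- tow_train: Stands still on the rails: at +y the aluminium tow block (150 mm wide, top 84 mm above the bench) with load cell and ball; at -y the specimen carriage (150 x 160 mm, specimen table 100 mm high); the drawbar joins them. Axes as the bed's, origin on the bed's centre line at bench level, up to 50 mm along the rails either way. Immovable.
- ball (a point): Centre of the 25 mm steel ball on the load cell (upright aluminium block 30 x 30 mm with two cross holes), 146 mm above the bench, at y = +90 mm of tow_train; inside the coupler at the start. It has a flat shoulder 7 mm below its centre, on a thin neck; the latch pin locks under that shoulder.
- hinge (a point): Centre of the drawbar's pivot in the dark clevis on the carriage, 146 mm above the bench, 200 mm from the ball, at y = -110 mm of tow_train. The pivot axis is level, along the bed's x.
- drawbar: Drawbar: 18 mm square steel tube; origin on the pivot, y along the bar to the coupler, x along the pivot away from the robot. Coupler head centred 200 mm from the pivot: dark steel socket 42 mm wide, 53 mm long, domed top 26 mm above the ball's centre, walls down to 18 mm below it. With latch about 0.4 kg (varies by a third); falls back if let go.
- coupler (a point): Point of the coupler head that coincides with the ball's centre when hitched; 200 mm from the pivot along the drawbar. It rises on an arc about the pivot.
- drawbar_hinge (a joint): Angle of the drawbar, rad: 0 = level, coupler seated on the ball; grows as the coupler is raised (0.25 rad = 50 mm higher); stop at 0.75. Turns freely.
- latch (a joint): How far the latch knob is pulled out, m: 0 = sprung in, pin locked under the ball's shoulder; stop at 0.010. The coupler comes free from 0.006 on. Spring: 4 N at 0, 8 N at the stop; springs back when let go. Keep it drawn until the coupler has risen 20 mm. Pull it level towards the robot, square to the drawbar (along the bed's -x).
- latch_knob (a point): Centre of the latch's round black knob, 22 mm across, 28 mm long, axis along the bed's x, on the coupler's side facing the robot: 47 mm from the ball's centre and 12 mm below it (134 mm above the bench), 12 mm from the coupler's wall, free below it down to the tow block. Pinch it from above, closing along the drawbar; the bar can be lifted and held by it, as it may turn between the pads.
- stop_box: Stop station, a grey box 70 x 70 mm, top 55 mm above the bench, with one black mushroom-shaped palm button in the middle of its top. Origin at the centre of its underside. Fixed to the bench; may stand to the left or right in front of the tester.
- stop_top (a point): Centre of the top of the mushroom button: 40 mm in diameter, 79 mm above the bench when up. Pressed straight down.
- stop_head (a joint): How far the stop button is pressed, m: 0 = up, 0.007 = down at its stop. Spring: 3 N at first, 7 N at the stop; it comes up again when let go.
- speed_box: Speed station, the same grey box 70 x 70 mm but with a plain upright turning dial, 30 mm wide and 75 mm high over all, on its top. Not needed. Fixed. Origin at the centre of its underside.
- sled: Bystander: steel sled plate 63 x 63 x 10 mm with a 14 mm post, lying on the carriage's specimen table (100 mm above the bench). Origin at the centre of its underside.
- weight: Bystander: brass knob weight, 38 mm in diameter, 60 mm high, standing. Origin at the centre of its underside.
- tape: Bystander: cardboard roll core, 84 mm outside, 24 mm high, lying flat. Origin at the centre of its underside.
- screwdriver: Bystander: screwdriver 170 mm long, lying; handle at its -x end.
- wrench: Bystander: wrench 170 mm long, lying.
- caliper: Bystander: caliper 225 mm long, lying along its own y.
- bottle: Bystander: white closed bottle, 60 mm in diameter, 150 mm high. Origin at the centre of its underside.

How it is judged:
On the way, in this order (a step that is already met when the one before it is completed fails the run):
1. the stop button is pressed down to its stop while the drawbar is still hitched (value of joint stop_head above 0.006 m and value of joint drawbar_hinge below 0.03 rad and value of joint latch below 0.003 m), for 0.1 s.
2. the latch is drawn while the coupler still sits on the ball (value of joint latch above 0.006 m and value of joint drawbar_hinge below 0.03 rad), for 0.1 s.
3. the coupler is raised clear of the ball, held by the gripper (value of joint drawbar_hinge above 0.235 rad and contact force between the fingers and drawbar above 1.5 N), for 0.2 s.
At the end, for the whole second after the job is handed in: The drawbar is held raised and still by the gripper's fingers (contact over 1.5 N), its coupler at least 46 mm above its place on the ball (drawbar angle over 0.235 rad, turning slower than 0.1 rad/s), and no loose thing props it (all of step 3 and velocity of joint drawbar_hinge between -0.1 and 0.1 rad/s and z of coupler in the frame of ball above 0.046 m and contact force between drawbar and sled below 0.3 N and contact force between drawbar and weight below 0.3 N and contact force between drawbar and tape below 0.3 N and contact force between drawbar and screwdriver below 0.3 N and contact force between drawbar and wrench below 0.3 N and contact force between drawbar and caliper below 0.3 N and contact force between drawbar and bottle below 0.3 N); the arm keeps its last pose, push and grip.
It fails at once if the coupler is forced upward against the closed latch (latch pin presses on the ball with over 30 N) (contact force between drawbar and tow_train above 30 N).
It fails at once if a bystander is shifted by more than 30 mm (distance of any of sled, weight, tape, screwdriver, wrench, caliper, bottle from where it was at the start of the episode above 0.03 m).
It also fails if it takes over 45 s, if anything falls off the work surface, if the arm or the gripper's body presses on something with over 40 N, if the wrist force passes 120 N, or if a joint passes its speed limit or range.

ROBOT

A 7-joint arm with a two-finger parallel gripper is mounted at the origin on the work surface. World frame = base frame: x ahead of the robot, y to its left, z up, the work surface at z = 0. Lengths are in m, angles in rad, forces in N, time in s.
With the tool pointing down it reaches from about 0.35 to 0.9 m from the base axis. Payload 8.1 kg.
Tool frame: the origin (TCP) lies at the very end of the fingers, on their centre line; the grasp point (between the pads) lies 19 mm behind it (grasp_offset is the distance from the TCP to the grasp point, in m); z points along the fingers, y is the line along which they close (so a half turn about z gives the same grasp; the last joint's range is limited). The gripper opens to 92 mm and grips with 3 to 60 N. Pads are 19 mm wide; open, the fingers measure 130 mm over their backs; the gripper's body (75 mm by 190 mm) begins 47 mm behind the grasp point.
Start: joints at [1.054, 0.434, 0.025, 1.573, -0.012, 1.134, -0.075], TCP at [0.251, -0.572, 0.227] pointing down, gripper open.
Joint ranges: [-2.62, 2.62], [-0.44, 2.09], [-1.27, 1.32], [0.08, 2.57], [-1.32, 4.46], [0.12, 2], [-2.74, 2.74]. Speed limits (rad/s): [2.22, 2.22, 3.01, 3.01, 3.14, 3.14, 3.14].

INTERFACE

Orientations are given as a rotation vector (axis times angle).
In Python, from cell import observe, get_image, camera_params, sign_off, silhouettes, grasp_offset gives the robot as it stands. The module is installed in compiled form; this text tells all that it offers.
- The arm moves only by the tool jog_arm, never from a script. Its argument "motion" is a list that holds one entry, the list of rows, each a list of 7 numbers: the shift along the tool's x, y, z in m, then the turn, a rotation vector about the tool's x, y, z in rad, then the closure, from -1 (fully open) to 1 (shut), so that 0 is half open. In form: [[[dx, dy, dz, wx, wy, wz, hand], ...]]. A call has 1 to 10 rows; each row is the pose to reach, as a shift and turn from the pose commanded when the call began, along the tool's axes at that moment; what a row does not reach only later rows make up. A row lasts 1/12 s, in which the tool goes at most 41.7 mm and 7.16 degrees, less where a joint would pass 70% of its speed; a pose out of reach is approached as far as the arm can. A call with a gripper value outside its range is refused whole. The fingers move at their own pace and stop on an object; "force" is the grip in N (left out, the last holds). Time passes only in rows, so rows that repeat a pose let the fingers close. It gives the time, the measured TCP pose, the force, the opening and the grip force at its end, in the units of the state.
- observe(): the state, without advancing time (a new reading comes with each control period).
- get_image(name): name is "scene" or "top" or "wrist"; returns the picture (384x512x3 uint8, red, green, blue); there is no depth.
- camera_params(name): a dict with "vertical_fov" (degrees; the focal length in pixels is half the picture's height over the tangent of half this angle, whatever the lens; pixels are square), "cx", "cy" (the principal point, pixels), "T" (4x4, takes a point from camera to world coordinates). Camera axes: x right, y down, z forward; pixel columns grow to the right and rows downward; lengths in m; the calibration is good to about 2 mm. A picture is of the moment at which its call begins: read the wrist's pose just before it. camera_params takes no time and is no camera call; for the wrist camera it gives the pose at the moment of the call.
- sign_off(): hands the job in; it is judged then, once.
Trained networks look in the newest picture that a camera, given by its name, has taken for a name from the list of things; names that differ only in an ending like _2 or _b are one class to them, and where a whole thing is asked for, a point or a joint stands for the part that bears it (a point fixed in the world has none). Each returns a list of dicts, best first, with "p" (0 to 1); they miss things now and then, are a little off and sometimes report something else, mostly with a low value. They report only what shows in the picture. A call takes as long as a camera call.
- silhouettes(query, camera): "mask" (384x512 bool, what is visible of it) and "pixel" ([column, row] in pixels, amid what is visible of it).
The state is a dict: "clock": time; "joints": joint angles; "dq": joint speeds; "joint_efforts": joint torques, N m; "position": TCP position; "ee_rot": TCP orientation; "force": force on the tool from outside, world axes, zero at the start; "ft_torque": the same for the moment, N m; "width": opening from 0.0 (shut) to 1.0 (fully open); "gripper_force": force on a finger pad.
Only numpy, scipy, OpenCV 4.12 (cv2) and the standard library are available. Lean on these libraries where they do the work, as an engineer would, in place of code of your own. Each camera call takes 0.05 s, during which the arm holds its last target. There are 200 camera calls.

## Working session

There is one attempt and no reset: what is moved stays moved. The work goes in short steps, Python scripts to look and compute and a tool call to move; the robot and the scene stay as the last step left them, time stands still between calls to the robot, and variables do not carry over. Pictures are saved under pics/ and viewed, at most 10 in all, crops included, and the job is handed in when it is done.

Besides the shell and the picture viewer there is one more tool, called after "Call:" by a JSON object that holds its "op" and its "data". jog_arm: Moves the arm, as the interface text tells. Its arguments: {"type":"object","properties":{"motion":{"type":"array"},"force":{"type":"number"}},"required":["motion"]}

```bash
mkdir -p pics
cat > h.py <<'E'
import numpy as np, cv2
from cell import *
from scipy.spatial.transform import Rotation as R
def ray(cam,px,P=None):
    P=P or camera_params(cam); f=192/np.tan(np.radians(P["vertical_fov"])/2)
    T=np.array(P["T"]); d=np.array([(px[0]-P["cx"])/f,(px[1]-P["cy"])/f,1.])
    return T[:3,3],T[:3,:3]@d
def onz(cam,px,z):
    o,d=ray(cam,px); return o+d*(z-o[2])/d[2]
def proj(cam,X):
    P=camera_params(cam); f=192/np.tan(np.radians(P["vertical_fov"])/2)
    T=np.array(P["T"]); c=T[:3,:3].T@(np.array(X)-T[:3,3]); return np.array([P["cx"]+f*c[0]/c[2],P["cy"]+f*c[1]/c[2]])
def snap(cam,name):
    im=get_image(cam); cv2.imwrite(f"pics/{name}.png",im[:,:,::-1]); return im
E
python3 - <<'E'
from h import *
a=snap("scene","s0");b=snap("top","t0")
cv2.imwrite("pics/st.png",np.hstack([cv2.resize(a,(400,300)),cv2.resize(b,(400,300))])[:,:,::-1])
for c in("scene","top"):
    P=camera_params(c);print(c,P["vertical_fov"],P["cx"],P["cy"],np.round(P["T"],3).tolist())
for q in("stop_top","stop_box","latch_knob","drawbar","speed_box","bed","bottle","weight"):
    for d in silhouettes(q,"top")[:2]: print(q,round(d["p"],2),np.round(d["pixel"]),d["mask"].sum())
s=observe();print(s["position"],s["ee_rot"],s["clock"],s["force"],grasp_offset if not callable(grasp_offset) else grasp_offset())
E
```

```text
scene 55.87216174026726 262.19037012358854 192.4424703821364 [[0.726, 0.416, -0.548, 1.178], [0.688, -0.423, 0.59, -0.648], [0.013, -0.805, -0.593, 0.798], [0.0, 0.0, 0.0, 1.0]]
top 51.513755308164484 255.8847502453643 193.19824114239418 [[-0.124, -0.972, 0.2, 0.252], [-0.992, 0.122, -0.021, 0.043], [-0.004, -0.201, -0.98, 1.554], [0.0, 0.0, 0.0, 1.0]]
stop_top 0.57 [341. 222.] 382
stop_top 0.33 [283. 163.] 2389
stop_box 0.63 [189. 248.] 402
stop_box 0.26 [280. 160.] 2423
latch_knob 0.38 [241. 163.] 538
speed_box 0.91 [342. 224.] 417
bed 0.85 [248. 174.] 5978
bed 0.27 [397. 200.] 417
weight 0.57 [189. 248.] 356
weight 0.51 [299. 224.] 75
[ 0.25130126 -0.57225364  0.22672041] [ 3.07459171e+00  6.45323700e-01 -4.44889615e-06] 0.5 [ 0.58070529 -0.57399982 -0.12911815] 0.0188
```

View pics/t0.png

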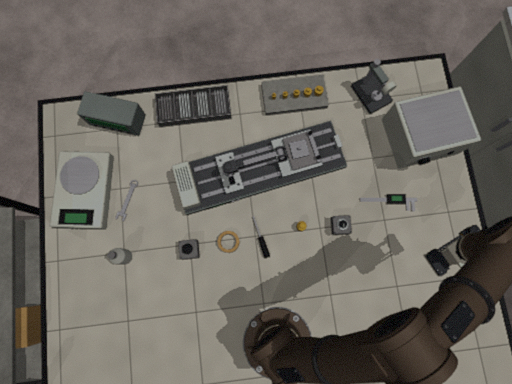

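View pics/s0.png

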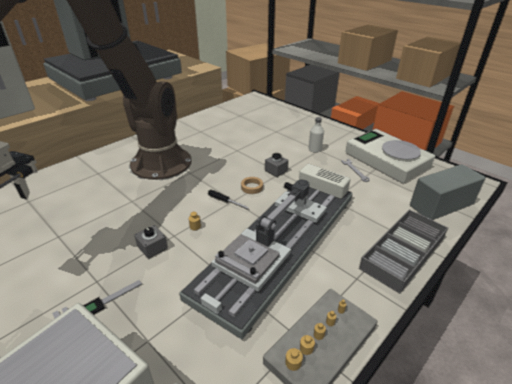

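Run:
```python
import cv2,numpy as np
t=cv2.imread("pics/t0.png");s=cv2.imread("pics/s0.png")
z=lambda im,x,y,w,h,W,H:cv2.resize(im[y:y+h,x:x+w],(W,H),interpolation=cv2.INTER_CUBIC)
A=z(t,170,110,180,100,800,300*800//540)
A=z(t,170,120,180,90,800,400)[:, :]
B=np.hstack([z(s,252,145,50,50,200,200),z(s,125,215,50,50,200,200),z(t,165,225,50,50,200,200),z(t,317,200,50,50,200,200)])
cv2.imwrite("pics/c0.png",np.vstack([A,B]))
```

```text
(no output)
```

View pics/c0.png

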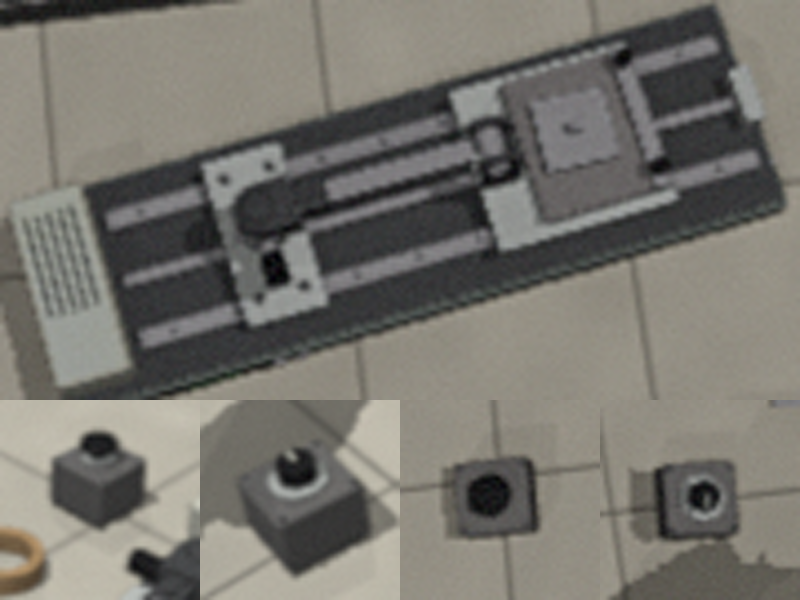

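Run:
```python
from h import *
tri=lambda a,b:(lambda A,B:np.linalg.lstsq(np.c_[A[1],-B[1]],B[0]-A[0],rcond=None)[0])(ray("top",a),ray("scene",b))
print("stop top",onz("top",(187.3,248.6),.079),"scene",onz("scene",(252+98/4,145+45/4-1.5),.079))
k=onz("top",(232.1,180.1),.145);h=onz("top",(281.4,153.8),.15);c=onz("top",(229,167.3),.170)
print("knob",k,"hinge",h,"coupler",c,np.linalg.norm((h-c)[:2]))
# bed corners at top edges 64mm? rails; bed left-bottom edge direction
for q in("stop_top","latch_knob","drawbar","coupler","tow_train","bed"):
  for cam in("top","scene"):
    if cam=="scene" or q in("drawbar","coupler","tow_train"):
      for d in silhouettes(q,cam)[:2]: print(q,cam,round(d["p"],2),np.round(d["pixel"]),d["mask"].sum())
d=(c-h)[:2]; print("yaw",np.degrees(np.arctan2(-d[0],d[1])))
# rails ends in top crop: (107,220)-(715,45) & (140,340)-(757,160), height .064
g=lambda x,y:onz("top",(170+x/4.444,120+y/4.444),.064)
for a,b in(((107,220),(715,45)),((140,340),(757,160)),((125,282),(730,110))):
  e=(g(*a)-g(*b))[:2];print("rail yaw",np.degrees(np.arctan2(-e[0],e[1])),np.linalg.norm(e))
```

```text
stop top [0.37882925 0.28761581 0.079     ] scene [0.38347004 0.28582704 0.079     ]
knob [0.59948293 0.09261661 0.145     ] hinge [ 0.6743301  -0.09849747  0.15      ] coupler [0.64177339 0.09750407 0.17      ] 0.19868705139124462
latch_knob scene 0.6 [289. 187.] 56
drawbar scene 0.7 [292. 197.] 600
coupler top 0.73 [238. 165.] 474
tow_train top 0.9 [280. 160.] 2237
tow_train top 0.57 [300. 223.] 82
tow_train scene 0.67 [269. 244.] 4161
tow_train scene 0.16 [151. 242.] 771
bed scene 0.86 [273. 272.] 7816
yaw 9.430973536594912
rail yaw 9.523266823713946 0.5588035213546394
rail yaw 9.512799977742002 0.5598556855768743
rail yaw 9.212402901939164 0.5512441130414697
```

Call:
{"op": "jog_arm", "data": {"motion": [[[0.2,-0.22,-0.06,0,0,0.12,1],[0.2,-0.22,-0.06,0,0,0.12,1],[0.2,-0.22,-0.06,0,0,0.12,1],[0.2,-0.22,-0.06,0,0,0.12,1],[0.2,-0.22,-0.06,0,0,0.12,1],[0.41,-0.44,-0.06,0,0,0.25,1],[0.41,-0.44,-0.06,0,0,0.25,1],[0.41,-0.44,-0.06,0,0,0.25,1],[0.41,-0.44,-0.06,0,0,0.25,1],[0.41,-0.44,-0.06,0,0,0.25,1]]], "force": 40}}

```text
clock: 1.78
position: [0.385, -0.1852, 0.2781]
ee_rot: [3.13, 0.256, 0.001]
force: [0.9, -0.8, -0.3]
width: 0.325
gripper_force: 0.0
```

Call:
{"op": "jog_arm", "data": {"motion": [[[0.1,-0.22,-0.01,0,0,0,1],[0.1,-0.22,-0.01,0,0,0,1],[0.1,-0.22,-0.01,0,0,0,1],[0.1,-0.22,-0.01,0,0,0,1],[0.1,-0.22,-0.01,0,0,0,1],[0.1,-0.22,-0.01,0,0,0,1],[0.073,-0.466,0.1,0,0,0,1],[0.073,-0.466,0.1,0,0,0,1],[0.073,-0.466,0.1,0,0,0,1],[0.073,-0.466,0.1,0,0,0,1]]]}}

```text
clock: 2.62
position: [0.4059, 0.1945, 0.2195]
ee_rot: [-3.131, -0.256, -0.002]
force: [2.2, -0.0, 0.0]
width: 0.006
gripper_force: 0.0
```

Run:
```python
from h import *
s=observe();print(s["clock"],s["position"],s["ee_rot"],s["joints"])
P=camera_params("wrist");print(P["vertical_fov"],np.round(P["T"],3).tolist())
snap("wrist","w0")
for q in("stop_top","stop_box"):
  for d in silhouettes(q,"wrist")[:2]: print(q,round(d["p"],2),d["pixel"],d["mask"].sum(),onz("wrist",d["pixel"],.079))
```

```text
2.6167 [0.40587618 0.19447528 0.2194873 ] [-3.13087560e+00 -2.56066572e-01 -1.60946390e-03] [-0.08910003  0.20786551 -0.55279842  1.95362626  0.12843272  1.01306321
 -2.10794107]
66.88431832617704 [[0.163, -0.942, -0.295, 0.487], [-0.987, -0.156, -0.048, 0.207], [-0.001, 0.298, -0.954, 0.378], [0.0, 0.0, 0.0, 1.0]]
stop_top 0.78 [167.0, 188.2] 997 [0.37946201 0.29174453 0.079     ]
stop_box 0.94 [177.0, 176.7] 4032 [0.39576663 0.27951146 0.079     ]
```

Call:
{"op": "jog_arm", "data": {"motion": [[[-0.01,-0.097,0.08,0,0,0,1],[-0.01,-0.097,0.08,0,0,0,1],[-0.01,-0.097,0.08,0,0,0,1],[-0.01,-0.097,0.08,0,0,0,1],[-0.01,-0.097,0.12,0,0,0,1],[-0.01,-0.097,0.12,0,0,0,1],[-0.01,-0.097,0.12,0,0,0,1]]]}}

```text
clock: 3.35
position: [0.3806, 0.2849, 0.0992]
ee_rot: [3.128, 0.255, -0.005]
force: [0.1, 0.8, 0.8]
width: 0.003
gripper_force: 0.0
```

Run:
```python
from h import *
s=observe();print(s["clock"],s["position"],s["ee_rot"],s["force"])
snap("wrist","w1")
for q in("stop_top",):
  for d in silhouettes(q,"wrist")[:2]: print(q,round(d["p"],2),d["pixel"],d["mask"].sum(),onz("wrist",d["pixel"],.079))
print(proj("wrist",s["position"]))
```

```text
3.35 [0.38055261 0.28493715 0.09924457] [ 3.12834054  0.2550274  -0.00487215] [0.12349198 0.80677863 0.76039082]
stop_top 0.68 [250.0, 215.9] 1652 [0.39007226 0.29213705 0.079     ]
[258.42556319 244.41811709]
```

View pics/w1.png

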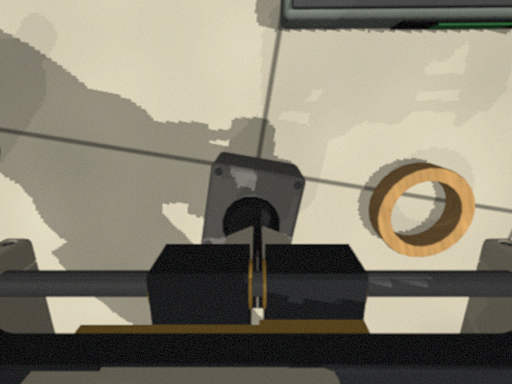

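The wrist view shows the black mushroom at about (251, 220), directly under the closed finger tips at (258, 235). The tape roll at (422, 210) is clear, so I'll press now.

Call:
{"op": "jog_arm", "data": {"motion": [[[0,-0.005,0.01,0,0,0,1],[0,-0.005,0.018,0,0,0,1],[0,-0.005,0.024,0,0,0,1],[0,-0.005,0.027,0,0,0,1],[0,-0.005,0.028,0,0,0,1],[0,-0.005,0.028,0,0,0,1]]]}}

```text
clock: 3.95
position: [0.3807, 0.2924, 0.0723]
ee_rot: [-3.13, -0.257, -0.002]
force: [1.8, 0.3, 7.1]
width: 0.004
gripper_force: 3.4
```

Call:
{"op": "jog_arm", "data": {"motion": [[[0,0,0.002,0,0,0,1],[0,0,0.003,0,0,0,1],[0,0,0.003,0,0,0,1],[0,0,0.003,0,0,0,1]]]}}

```text
clock: 4.28
position: [0.3809, 0.2926, 0.0717]
ee_rot: [-3.131, -0.257, -0.005]
force: [-6.3, -7.1, 44.0]
width: 0.008
gripper_force: 22.0
```

Call:
{"op": "jog_arm", "data": {"motion": [[[0,0,-0.04,0,0,0,1],[0,0,-0.08,0,0,0,1],[0,0,-0.12,0,0,0,1],[0.02,0.03,-0.17,0,0,0,0],[0.04,0.06,-0.18,0,0,0,-0.3],[0.15,0.207,-0.18,0,0,0,-0.3],[0.15,0.207,-0.18,0,0,0,-0.3],[0.15,0.207,-0.18,0,0,0,-0.3],[0.15,0.207,-0.18,0,0,0,-0.3],[0.15,0.207,-0.18,0,0,0,-0.3]]]}}

```text
clock: 5.12
position: [0.564, 0.1077, 0.2484]
ee_rot: [3.13, 0.251, -0.0]
force: [-0.0, -0.2, 0.5]
width: 0.46
gripper_force: 0.0
```

Call:
{"op": "jog_arm", "data": {"motion": [[[0.01,0.02,0,0,0,0,-0.3],[0.01,0.02,0,0,0,0,-0.3],[0.01,0.02,0,0,0,0,-0.3]]]}}

```text
clock: 5.37
position: [0.5751, 0.0924, 0.248]
ee_rot: [3.131, 0.252, -0.002]
force: [-0.7, 0.2, -0.3]
width: 0.637
gripper_force: 0.0
```

Run:
```python
from h import *
s=observe();print(s["clock"],s["position"],s["ee_rot"],s["force"],s["width"])
snap("wrist","w2")
for q,z in(("latch_knob",.143),("coupler",.172),("drawbar",.15)):
  for d in silhouettes(q,"wrist")[:2]: print(q,round(d["p"],2),d["pixel"],d["mask"].sum(),onz("wrist",d["pixel"],z))
print(proj("wrist",s["position"]))
for X in ([.5975,.091,.134],[.642,.0975,.172],[.642,.0975,.146],[.6743,-.0985,.146]):print(X,proj("wrist",X))
```

```text
5.3667 [0.57508856 0.09237658 0.24801557] [ 3.13104944e+00  2.52256756e-01 -2.38452630e-03] [-0.71389586  0.2048268  -0.29938752] 0.6366649869038064
latch_knob 0.68 [261.5, 161.6] 713 [0.60326799 0.09525843 0.143     ]
latch_knob 0.29 [212.4, 88.8] 54894 [0.65856891 0.14733809 0.143     ]
coupler 0.81 [317.2, 113.1] 9296 [0.65391177 0.06074042 0.172     ]
drawbar 0.68 [316.0, 110.4] 9330 [0.65588442 0.05785759 0.15      ]
[261.36195072 242.23671014]
[0.5975, 0.091, 0.134] [265.20638605 166.37766739]
[0.642, 0.0975, 0.172] [268.16425149 120.67117528]
[0.642, 0.0975, 0.146] [267.10782777 118.73775143]
[0.6743, -0.0985, 0.146] [495.07423834 119.51994289]
```

View pics/w2.png

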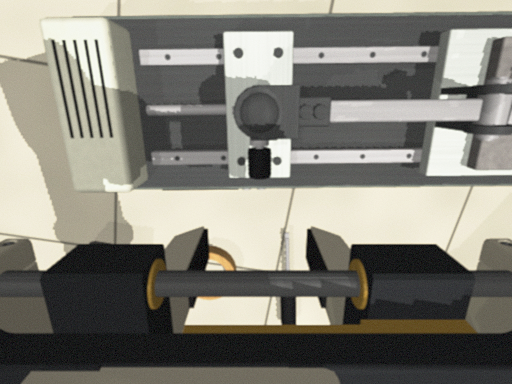

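The wrist view shows the knob at (260, 162), the dome at (261, 110) and the bar running right to the clevis. All of it lies level in the image, so the tool yaw is right. I'll hover just above the knob and measure again.

Call:
{"op": "jog_arm", "data": {"motion": [[[0.026,0.0,0.02,0,0,0,-0.3],[0.026,0.0,0.05,0,0,0,-0.3],[0.026,0.0,0.075,0,0,0,-0.3],[0.026,0.0,0.075,0,0,0,-0.3],[0.026,0.0,0.075,0,0,0,-0.3]]]}}

```text
clock: 5.98
position: [0.5993, 0.0989, 0.1734]
ee_rot: [3.131, 0.259, -0.004]
force: [-0.4, 0.0, 0.4]
width: 0.646
gripper_force: 0.0
```

Run:
```python
from h import *
s=observe();print(s["clock"],s["position"],s["ee_rot"],s["force"],s["width"])
snap("wrist","w3")
for q,z in(("latch_knob",.143),):
  for d in silhouettes(q,"wrist")[:2]: print(q,round(d["p"],2),d["pixel"],d["mask"].sum(),onz("wrist",d["pixel"],z))
print(proj("wrist",s["position"]),proj("wrist",[.603,.0955,.134]))
```

```text
5.9833 [0.59932098 0.0988997  0.17335942] [ 3.13073122  0.25938746 -0.00420065] [-0.38697323  0.02431378  0.38054831] 0.6456950057418918
latch_knob 0.71 [216.1, 304.5] 656 [0.52719743 0.11885372 0.143     ]
latch_knob 0.67 [263.5, 216.0] 1223 [0.60660056 0.09502928 0.143     ]
[256.24166703 244.52796601] [261.79262525 215.80192652]
```

View pics/w3.png

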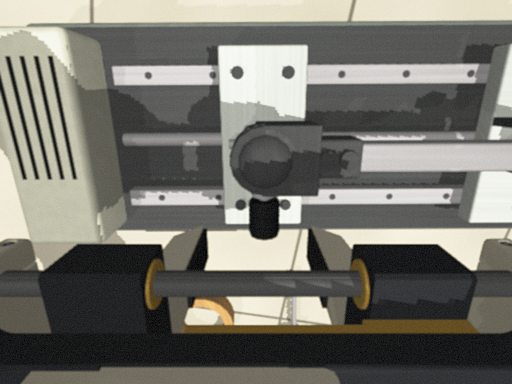

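The knob is at (264, 218) and the finger gap is centred at column 257, so I need to shift about 4.5 mm along tool y and then go down.

Call:
{"op": "jog_arm", "data": {"motion": [[[0.002,0.0045,0.01,0,0,0,-0.3],[0.002,0.0045,0.03,0,0,0,-0.3],[0.002,0.0045,0.045,0,0,0,-0.3],[0.002,0.0045,0.056,0,0,0,-0.3],[0.002,0.0045,0.056,0,0,0,-0.3],[0.002,0.0045,0.056,0,0,0,-0.3]]]}}

```text
clock: 6.58
position: [0.6034, 0.094, 0.1181]
ee_rot: [3.131, 0.257, -0.0]
force: [-0.2, -0.2, 0.3]
width: 0.651
gripper_force: 0.0
```

Next I'll close gently and check the side force.

Call:
{"op": "jog_arm", "data": {"motion": [[[0,0,0,0,0,0,0.2],[0,0,0,0,0,0,0.4],[0,0,0,0,0,0,0.7],[0,0,0,0,0,0,0.7],[0,0,0,0,0,0,0.7],[0,0,0,0,0,0,0.7],[0,0,0,0,0,0,0.7],[0,0,0,0,0,0,0.7],[0,0,0,0,0,0,0.7],[0,0,0,0,0,0,0.7]]], "force": 6}}

```text
clock: 7.42
position: [0.6032, 0.0945, 0.118]
ee_rot: [-3.131, -0.257, -0.0]
force: [-0.4, 1.5, 0.8]
width: 0.234
gripper_force: 6.0
```

Call:
{"op": "jog_arm", "data": {"motion": [[[0,0,0,0,0,0,1],[0,0,0,0,0,0,1],[0,0,0,0,0,0,1]]], "force": 35}}

```text
clock: 7.67
position: [0.6032, 0.0945, 0.118]
ee_rot: [-3.131, -0.257, -0.0]
force: [-1.1, 2.3, 2.6]
width: 0.231
gripper_force: 35.0
```

Call:
{"op": "jog_arm", "data": {"motion": [[[-0.003,0,0,0,0,0,1],[-0.006,0,0,0,0,0,1],[-0.008,0,0,0,0,0,1],[-0.009,0,0,0,0,0,1],[-0.009,0,0,0,0,0,1],[-0.009,0,0,0,0,0,1]]]}}

```text
clock: 8.17
position: [0.5959, 0.0932, 0.1182]
ee_rot: [-3.13, -0.257, -0.005]
force: [6.0, 4.1, -3.5]
width: 0.232
gripper_force: 35.0
```

Call:
{"op": "jog_arm", "data": {"motion": [[[-0.001,0,0,0,0,0,1],[-0.0015,0,0,0,0,0,1],[-0.0015,0,0,0,0,0,1],[-0.0015,0,0,0,0,0,1]]]}}

```text
clock: 8.5
position: [0.5946, 0.093, 0.1182]
ee_rot: [-3.13, -0.257, -0.006]
force: [6.6, 4.2, -3.5]
width: 0.229
gripper_force: 35.0
```

Call:
{"op": "jog_arm", "data": {"motion": [[[0,-0.0006,-0.005,0.025,0,0,1],[0,-0.0011,-0.01,0.05,0,0,1],[0,-0.0011,-0.01,0.05,0,0,1],[0,-0.0011,-0.01,0.05,0,0,1]]]}}

```text
clock: 8.83
position: [0.5946, 0.0942, 0.1285]
ee_rot: [-3.08, -0.252, -0.0]
force: [7.7, 3.5, -3.1]
width: 0.23
gripper_force: 35.0
```

Call:
{"op": "jog_arm", "data": {"motion": [[[0,-0.0011,-0.01,0.05,0,0,1],[0,-0.0018,-0.02,0.1,0,0,1],[0,-0.0019,-0.03,0.15,0,0,1],[0,-0.0016,-0.04,0.2,0,0,1],[0,-0.0007,-0.0504,0.25,0,0,1],[0,-0.0007,-0.0504,0.25,0,0,1],[0,-0.0007,-0.0504,0.25,0,0,1],[0,-0.0007,-0.0504,0.25,0,0,1]]]}}

```text
clock: 9.5
position: [0.5946, 0.0922, 0.1788]
ee_rot: [-2.832, -0.231, 0.03]
force: [6.3, 4.9, -1.5]
width: 0.228
gripper_force: 35.0
```

Run:
```python
from h import *
s=observe();print(s["clock"],s["position"],s["force"],s["width"],s["gripper_force"],np.abs(s["dq"]).max())
a=snap("scene","s1");b=snap("wrist","w4")
cv2.imwrite("pics/c1.png",np.hstack([cv2.resize(a[130:280,190:390],(400,300),interpolation=2),cv2.resize(b,(400,300))])[:,:,::-1])
```

```text
9.5 [0.59461612 0.09216139 0.1788212 ] [ 6.31327022  4.92437828 -1.51018607] 0.22778856748744555 34.97159421443939 0.006403811599781139
```

View pics/c1.png

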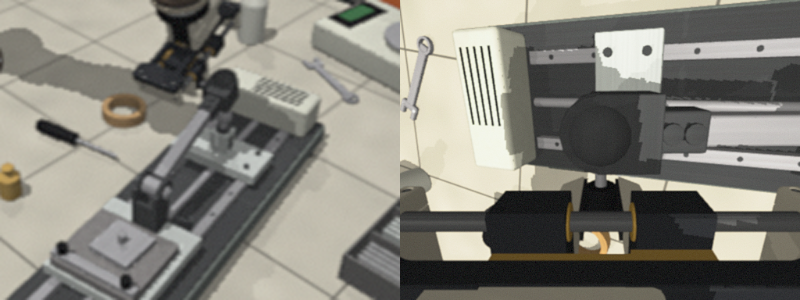

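The coupler is well above the bare ball, at about (225, 120) in the left half of the picture. The knob is still pinched at (600, 195) on the right, and the arm is still.

```bash
python3 -c "
from cell import *
print(sign_off())"
```

```text
the job is handed in; nothing more can be done
None
```

I pressed the stop button to its stop, drew the latch about 9 mm and raised the coupler about 60 mm clear of the ball; I handed the job in at about 9.5 s with the drawbar held still in the gripper, and the sign-off returned no verdict.

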